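Tap a display post into its taper socket until it locks

TASK

Put together the display stand on the china sorting table: lift the aluminium post out of its wooden rack, lower its tapered shank upright into the socket of the iron foot until you feel it bite, with only a light push and without dropping it, and let go of it for good. Then take the wooden mallet by its handle and, holding it upright, tap the post's head with the mallet's face, at least two separate taps with the mallet lifted clear in between, until the taper is locked and a firm tap of about 20 N no longer drives it deeper, but never over 40 N (the collar stays a little above the rim). Stand the mallet back upright on the table, let go of it, and leave the teacup, candlestick and bowl where they are.

Things in the scene. Friction and masses are not known exactly. Their poses are not given: they have to be found in the camera images.
- foot: dark iron display foot, fixed to the table: round flange 124 mm across, then an upright hub 58 mm across whose rim is 64 mm above the table. Origin: centre of its underside, on the table; z up along the socket axis. In the hub (38 mm bore) four bright sprung steel segments, their tops 1 to 14 mm below the rim, form a taper socket, 19 mm wide at their tops, 2 mm narrower per 10 mm of depth, 28 mm deep.
- rim (a point): centre of the hub's top rim, on the socket axis, 64 mm above the table. The segments' depth differs each time: the shank first bites with the collar 7 to 22 mm above the rim. From there they spread and the push needed rises steeply over a few mm; after a tap of 20 N the taper is locked, held by friction, with the collar still 2 to 20 mm above the rim.
- post_stem (a point): point on the axis of the aluminium post at the middle of its stem, where to grip it (round, 20 mm across, 60 mm long); 80 mm above the small end of the shank, 38 mm above the collar's underside; z along the axis towards the head
- post_top (a point): centre of the flat top of the post's head, 38 mm above post_stem
- post: the post, 118 mm long, about 150 g, loose, upright in the rack; origin at the small end of its shank, z towards the head. From there up: tapered shank 42 mm long (16 mm diameter near the small end, which has a 2 mm chamfer, growing to 24 mm), collar 48 mm across and 8 mm thick, stem 20 mm across and 60 mm long, flat round head 32 mm across and 8 mm thick.
- rack: pale wooden block 80 x 80 x 50 mm, fixed, with a hole 29 mm wide in its top from which the post is lifted straight up; the post's collar rests on its top. Origin: centre of its underside
- mallet: turned wooden mallet, 250 g, loose, standing upright on its striking face with the handle up: head 52 mm across and 60 mm high (shoulder included), round handle 25 mm across above it, 125 mm in all. Origin: centre of its striking face; z up along the handle
- mallet_grip (a point): point on the mallet's axis at mid-handle, 92 mm above its striking face
- mallet_face (a point): centre of the mallet's flat striking face (its underside)
- teacup_mid (a point): white teacup, 84 mm across, 58 mm high, with a handle; bystander; its centre
- candlestick_mid (a point): small pewter candlestick, foot 72 mm across, 85 mm high; bystander; its centre
- bowl_mid (a point): white bowl, 110 mm across, 50 mm high; bystander; its centre
There are look-alikes about, which are no part of the job. Of the things shaped like the mallet, the wooden one is meant.

How it is judged (in metres and radians):
On the way, in this order (a step that is already met when the one before it is completed fails the run):
1. the post, still held, bites in the socket (contact forces with the foot over 3 N) (horizontal distance between post_stem and rim below 0.006 m and angle between post_stem's own z axis and vertical below 0.08 rad and z of post_stem in the frame of foot below 0.1255 m and contact force between the fingers and post above 0.5 N and contact force between post and foot above 3 N), for 0.03 s.
2. the post stands upright in the socket and is let go (horizontal distance between post_stem and rim below 0.006 m and angle between post_stem's own z axis and vertical below 0.08 rad and z of post_stem in the frame of foot between 0.103 and 0.1255 m and contact force between each of the arm, the fingers and post below 0.05 N), for 0.2 s.
3. a first tap: the mallet presses on the post in the socket with more than 3 N (horizontal distance between post_stem and rim below 0.006 m and angle between post_stem's own z axis and vertical below 0.08 rad and contact force between mallet and post above 3 N).
4. the mallet is lifted clear of the post's head (3 mm or more) (contact force between mallet and post below 0.05 N and z of mallet_face in the frame of post_top above 0.003 m), for 0.02 s.
5. a firm tap: the mallet bears on the post in the socket with more than 12 N (horizontal distance between post_stem and rim below 0.006 m and angle between post_stem's own z axis and vertical below 0.08 rad and contact force between mallet and post above 12 N), for 0.02 s.
At the end, for the whole second after the job is handed in: the post is locked upright in the foot's socket (within 4 mm of the axis, tilt under 0.05 rad), its collar 0 to 21.5 mm above the rim, at rest; the mallet stands upright (tilt under 0.05 rad) on its striking face on the table, at rest and clear of the post (horizontal distance between post_stem and rim below 0.004 m and angle between each of post_stem, mallet's own z axis and vertical below 0.05 rad and z of post_stem in the frame of foot between 0.102 and 0.1235 m and linear speed of each of post, mallet below 0.02 m/s and height (world z) of mallet_face between -0.004 and 0.004 m and contact force between mallet and post below 0.05 N); the robot touches nothing.
It fails at once if the mallet strikes or presses the post with more than 40 N (contact force between mallet and post above 40 N).
It fails at once if the hand pushes the held post hard into the socket (contact forces over 18 N; a push of about 10 N), or holds it again once it is locked (contact force between the fingers and post above 0.5 N and contact force between post and foot above 18 N).
It fails at once if the teacup, candlestick or bowl is moved more than 20 mm (distance of any of teacup_mid, candlestick_mid, bowl_mid from where it was at the start of the episode above 0.02 m).
It also fails if it takes over 72 s, if anything falls off the work surface, if the arm or the gripper's body presses on something with over 40 N, if the wrist force passes 120 N, or if a joint passes its speed limit or range.

ROBOT

A 7-joint arm with a two-finger parallel gripper is mounted at the origin on the work surface. World frame = base frame: x ahead of the robot, y to its left, z up, the work surface at z = 0. Lengths are in m, angles in degrees, forces in N, time in s.
With the tool pointing down it reaches from about 0.425 to 0.875 m from the base axis. Payload 4.7 kg.
Tool frame: the origin (TCP) lies on the centre line of the jaws, within the pads' length; the fingertips stand 19 mm ahead of it and the grasp point (between the pads) is the TCP; z points along the fingers, y is the line along which they close (so a half turn about z gives the same grasp; the last joint's range is limited). The gripper opens to 87 mm and grips with 3 to 60 N. Pads are 19 mm wide; open, the fingers measure 117 mm over their backs; the gripper's body (75 mm by 190 mm) begins 51 mm behind the grasp point.
Start: joints at [66.354, 18.392, -4.016, 83.108, 1.295, 78.541, -3.26], TCP at [0.269, -0.592, 0.242] pointing down, gripper open.
Joint ranges: [-163.93, 163.93], [-17.29, 119.83], [-79.2, 71.16], [3.27, 140.29], [-89.18, 269.18], [5.43, 117.66], [-154.24, 154.24]. Speed limits (degrees/s): [147.25, 147.25, 180, 180, 180, 180, 180].

INTERFACE

Orientations are given as [roll, pitch, yaw] about the fixed x, y, z axes, in that order (R = Rz(yaw) Ry(pitch) Rx(roll)).
In Python, from cell import env, imaging gives the robot as it stands.
- The arm moves only by the shell command python3 -m crank 'ROWS' [OPENING] [FORCE]. ROWS is JSON, a list of rows, each an object of numbers: "x", "y", "z": the shift along the tool's x, y, z in m; "turn": the turn about the tool's z in rad. In form: [{"x": .., "y": .., "z": .., "turn": ..}, ...]. A call has 1 to 12 rows; each row is the pose to reach, as a shift and turn from the pose commanded when the call began, along the tool's axes at that moment; what a row does not reach only later rows make up. A row lasts 1/8 s, in which the tool goes at most 62.5 mm and 10.7 degrees, less where a joint would pass 70% of its speed; a pose out of reach is approached as far as the arm can. A call with a gripper value outside its range is refused whole. OPENING is the finger opening in m, from 0 to 0.087, set as the call begins (- or left out, the last holds). The fingers move at their own pace and stop on an object; FORCE is the grip in N (left out, the last holds). Time passes only in rows, so rows that repeat a pose let the fingers close. It gives the time, the measured TCP pose, the force, the opening and the grip force at its end, in the units of the state.
- env.get_obs(): the state, without advancing time (a new reading comes with each control period).
- imaging.read_camera(name): name is "side" or "top"; returns the picture (384x512x3 uint8, red, green, blue); there is no depth.
- imaging.get_calibration(name): a dict with "camera_matrix" (3x3 intrinsics, pixels), "position" and "attitude" of the camera in the world. Camera axes: x right, y up, looking along -z (the intrinsics and any distortion apply to the point x, -y, -z); pixel columns grow to the right and rows downward; lengths in m; the calibration is good to about 2 mm. A picture is of the moment at which its call begins. get_calibration takes no time and is no camera call.
- env.sign_off(): hands the job in; it is judged then, once.
The state is a dict: "time_s": time; "qpos": joint angles; "joint_velocities": joint speeds; "effort": joint torques, N m; "tool_pos": TCP position; "tool_rot": TCP orientation; "force": force on the tool from outside, world axes, zero at the start; "wrist_torque": the same for the moment, N m; "grip_width": finger opening in m; "grasp_force": force on a finger pad.
Only numpy, scipy, OpenCV 4.12 (cv2) and the standard library are available. Lean on these libraries where they do the work, as an engineer would, in place of code of your own. Each camera call takes 0.05 s, during which the arm holds its last target. There are 200 camera calls.

## Working session

There is one attempt and no reset: what is moved stays moved. The work goes in short steps, Python scripts to look and compute and a shell command to move; the robot and the scene stay as the last step left them, time stands still between calls to the robot, and variables do not carry over. Pictures are saved under pics/ and viewed, at most 10 in all, crops included, and the job is handed in when it is done.

```bash
ls; mkdir -p pics
python3 - <<'E'
from cell import env, imaging
import cv2
o=env.get_obs()
for k,v in o.items(): print(k,v)
for n in("side","top"):
    c=imaging.get_calibration(n); print(n,c)
    cv2.imwrite(f"pics/{n}0.png",imaging.read_camera(n)[:,:,::-1])
E
```

```text
pics
time_s 0.0
qpos [66.35435754 18.4391144  -4.01788675 83.17594323  1.29572538 78.53915076
 -3.26109657]
joint_velocities [ 1.79776248e-02 -1.26074597e-02  1.20125805e-01 -3.65770660e-02
 -7.93300014e-05  5.74738475e-02 -2.90113296e-02]
effort [-4.53743496e-04 -4.91296935e+01 -4.04207027e-01 -3.12531638e+01
 -6.40304340e-02  4.37263492e-02  1.90264918e-04]
tool_pos [ 0.26883136 -0.5912343   0.24045205]
tool_rot [-1.79891085e+02  5.69063621e-03  2.44567038e+01]
force [0.14691667 0.00550809 0.17611525]
wrist_torque [ 0.05540166  0.00073569 -0.05393574]
grasp_force 0.0
grip_width 0.08687294167644685
side {'camera_matrix': array([[370.61596258,   0.        , 257.41136822],
       [  0.        , 370.61596258, 193.23984712],
       [  0.        ,   0.        ,   1.        ]]), 'position': array([ 0.48592592, -0.71550952,  0.68312673]), 'attitude': array([49.61283144, -0.88294265, -7.77687702])}
top {'camera_matrix': array([[447.75769002,   0.        , 255.78592199],
       [  0.        , 447.75769002, 192.0576105 ],
       [  0.        ,   0.        ,   1.        ]]), 'position': array([ 0.51603167, -0.03752864,  1.14974333]), 'attitude': array([  4.45974034,  -0.27912415, -89.82174542])}
```

View pics/side0.png

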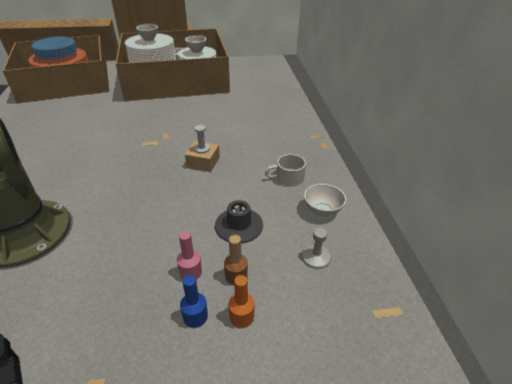

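View pics/top0.png

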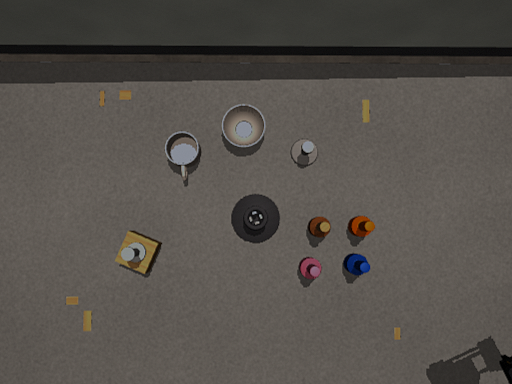

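The side view shows the post in its rack (201,145), the foot (239,220), and the wooden mallet (236,262) among pink, blue and orange look-alikes. In the top view the same things are at (127,253), (256,218) and (320,227). I'll zoom in next.

Run:
```python
import cv2,numpy as np
s=cv2.imread("pics/side0.png");t=cv2.imread("pics/top0.png")
def crop(im,x,y,w=80,h=60): 
    c=cv2.resize(im[y:y+h,x:x+w],(400,300),interpolation=cv2.INTER_NEAREST)
    return np.clip(c*1.3,0,255).astype(np.uint8)
a=np.vstack([np.hstack([crop(s,165,115),crop(s,200,195)]),np.hstack([crop(t,100,222),crop(t,216,190)])])
b=np.vstack([np.hstack([crop(s,200,230),crop(t,290,200)])])
cv2.imwrite("pics/z1.png",a);cv2.imwrite("pics/z2.png",b)
hs=cv2.cvtColor(s,40);ht=cv2.cvtColor(t,40)
for n,h,pts in(("side",hs,[(236,250),(234,267),(201,129),(201,140),(203,158),(239,205),(241,300)]),("top",ht,[(324,227),(316,227),(128,255),(137,250),(145,240),(256,218),(256,205),(360,226)])):
    for p in pts: print(n,p,h[p[1],p[0]])
```

```text
side (236, 250) [ 17 105  80]
side (234, 267) [ 12 147 137]
side (201, 129) [ 30   9 163]
side (201, 140) [30  3 77]
side (203, 158) [ 18 110  93]
side (239, 205) [10 14 53]
side (241, 300) [ 12 201  94]
top (324, 227) [ 22 131 138]
top (316, 227) [ 14 179  30]
top (128, 255) [103  12 143]
top (137, 250) [ 0 26 30]
top (145, 240) [ 23 129 138]
top (256, 218) [ 0 11 47]
top (256, 205) [165  24  43]
top (360, 226) [ 11 248  37]
```

View pics/z1.png

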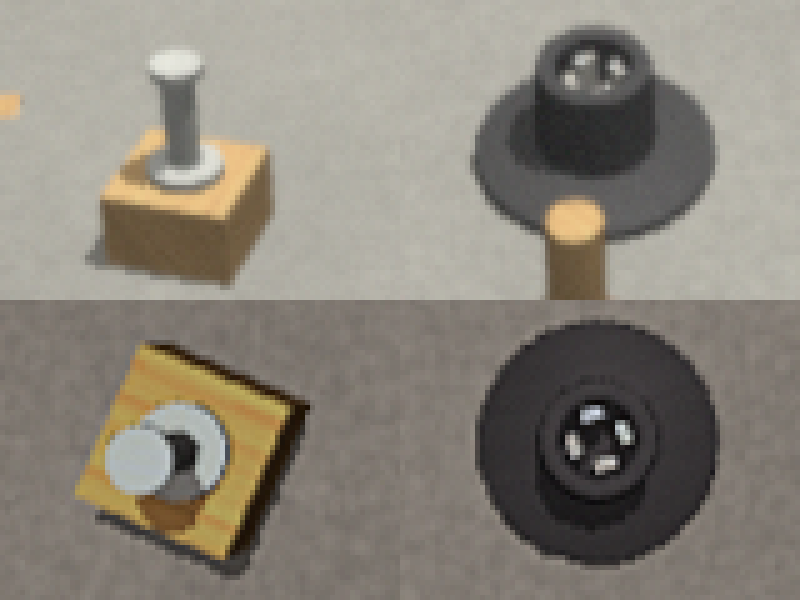

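View pics/z2.png

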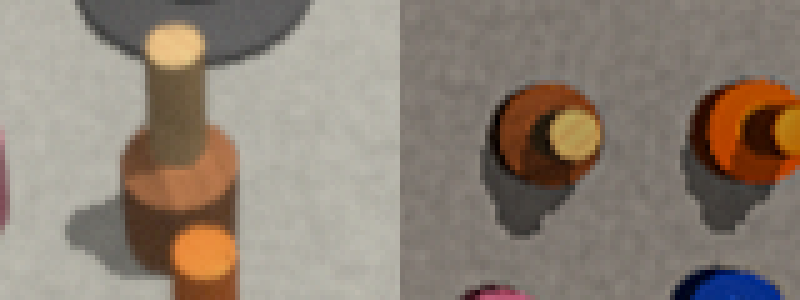

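Subpixel estimates from the zooms: post head side (200.2,127.6) and top (127.6,254.2); hub rim side (239,208.6) and top (255.8,217.8); mallet handle top side (235,239.4) and top (325,226.8). I'll refine these with masks and triangulate.

```bash
cat > h.py <<'E'
import numpy as np,cv2
from scipy.spatial.transform import Rotation as R
from cell import env, imaging
CAL={n:imaging.get_calibration(n) for n in("side","top")}
def ray(n,p):
    c=CAL[n];K=c["camera_matrix"]
    d=np.array([(p[0]-K[0,2])/K[0,0],-(p[1]-K[1,2])/K[1,1],-1])
    d=R.from_euler("xyz",c["attitude"],degrees=True).apply(d)
    return np.array(c["position"]),d/np.linalg.norm(d)
def plane(n,p,z):
    o,d=ray(n,p); return o+d*(z-o[2])/d[2]
def tri(ps,pt):
    A=0;b=0;L=[ray("side",ps),ray("top",pt)]
    for o,d in L:
        M=np.eye(3)-np.outer(d,d);A=A+M;b=b+M@o
    X=np.linalg.solve(A,b)
    return X,max(np.linalg.norm(np.cross(X-o,d)) for o,d in L)
def blob(im,box,f):
    """f: mask fn on hsv(float); returns ellipse centre, size of largest blob in box x0,y0,x1,y1"""
    x0,y0,x1,y1=box
    c=cv2.resize(im[y0:y1,x0:x1],None,fx=8,fy=8,interpolation=cv2.INTER_CUBIC)
    m=f(cv2.cvtColor(c,cv2.COLOR_RGB2HSV).astype(int)).astype(np.uint8)
    cs,_=cv2.findContours(m,0,1)
    k=max(cs,key=cv2.contourArea);e=cv2.fitEllipse(cv2.convexHull(k))
    return np.array([(e[0][0]+.5)/8-.5+x0,(e[0][1]+.5)/8-.5+y0]),np.array(e[1])/8
E
python3 - <<'E'
from h import *
s=cv2.imread("pics/side0.png")[:,:,::-1].copy();t=cv2.imread("pics/top0.png")[:,:,::-1].copy()
B=lambda v:lambda h:(h[...,2]>v)&(h[...,1]<60)
W=lambda v:lambda h:(h[...,2]>v)&(h[...,1]>60)
D=lambda v:lambda h:h[...,2]<v
def show(n,a,b):
    X,e=tri(a[0],b[0]);print(n,a[0].round(1),a[1].round(1),b[0].round(1),b[1].round(1),X.round(4),round(e,4))
show("head",blob(s,(192,121,209,134),B(120)),blob(t,(118,244,134,264),B(115)))
show("mallet",blob(s,(228,233,243,246),W(150)),blob(t,(317,220,333,234),W(105)))
a=blob(s,(205,190,275,245),D(88));b=blob(t,(226,190,286,248),D(62))
print("flange top cast z0,z.01",b[0],b[1],plane("top",b[0],0),plane("top",b[0],.01),a[0])
r=tri((239,208.6),(255.8,217.8));print("rim",r,plane("top",(255.8,217.8),.064),plane("side",(239,208.6),.064))
E
```

```text
Traceback (most recent call last):
  File "h.py", line 24, in blob
    k=max(cs,key=cv2.contourArea);e=cv2.fitEllipse(cv2.convexHull(k))
                                    ~~~~~~~~~~~~~~^^^^^^^^^^^^^^^^^^^
cv2.error: OpenCV(4.12.0) /io/opencv/modules/imgproc/src/shapedescr.cpp:361: error: (-201:Incorrect size of input array) There should be at least 5 points to fit the ellipse in function 'fitEllipseNoDirect'
```

```bash
cat > m0.py <<'E'
from h import *
s=cv2.imread("pics/side0.png")[:,:,::-1].copy();t=cv2.imread("pics/top0.png")[:,:,::-1].copy()
B=lambda v:lambda h:(h[...,2]>v)&(h[...,1]<60)
W=lambda v:lambda h:(h[...,2]>v)&(h[...,1]>60)
D=lambda v:lambda h:h[...,2]<v
print("side ground",s[128,190],"head",s[127,200],"top wood",t[240,135],"rack",t[255,120])
def show(n,a,b):
    X,e=tri(a[0],b[0]);print(n,a[0].round(1),a[1].round(1),b[0].round(1),b[1].round(1),X.round(4),round(e,4))
g=s[128,190].max();h=s[127,200].max()
show("head",blob(s,(192,121,209,132),B((int(g)+int(h))//2)),blob(t,(118,244,135,264),B(115)))
show("mallet",blob(s,(228,233,243,246),W(140)),blob(t,(317,220,333,234),W(105)))
b=blob(t,(226,186,286,250),D(62))
print("flange top cast z0,z.01",b[0],b[1],plane("top",b[0],0),plane("top",b[0],.01))
r=tri((239,208.6),(255.8,217.8));print("rim",r,plane("top",(255.8,217.8),.064),plane("side",(239,208.6),.064))
E
python3 m0.py
```

```text
side ground [138 135 128] head [176 176 169] top wood [136 112  60] rack [134 116  62]
head [199.5 127. ] [ 5.2 10.1] [128.2 251.9] [13.5 18.6] [0.4571 0.2463 0.1272] 0.0018
mallet [234.5 238.7] [ 8.4 11.2] [324.7 226.3] [10.1 10.5] [ 0.518  -0.2002  0.1229] 0.0001
flange top cast z0,z.01 [255.02790833 218.18178558] [48.53360367 49.15061188] [ 0.53853346 -0.04111632  0.        ] [ 0.53833775 -0.04108511  0.01      ]
rim (array([ 0.53989786, -0.04290674,  0.05935133]), np.float64(0.0015958176262243194)) [ 0.53820995 -0.04278314  0.064     ] [ 0.54107897 -0.04798415  0.064     ]
```

Run:
```python
from h import *
s=cv2.imread("pics/side0.png")[:,:,::-1].copy();t=cv2.imread("pics/top0.png")[:,:,::-1].copy()
print("head",tri((199.7,127.1),(127.2,253.8)))
# top head: only cool-coloured pixels
for v in(115,125,132):
    try: print(v,blob(t,(118,244,137,262),lambda h:(h[...,2]>v)&(h[...,1]<30)))
    except Exception as e: print(v,'fail')
print("rim",tri((238.6,208.2),(255.4,217.4)), plane("top",(255.4,217.4),.064),plane("side",(238.6,208.2),.064))
# segments centroid (top/side)
for n,im,b in(("top",t,(246,208,268,228)),("side",s,(228,198,252,216))):
    x0,y0,x1,y1=b;c=cv2.resize(im[y0:y1,x0:x1],None,fx=8,fy=8,interpolation=2).max(2)
    k,l,st,ce=cv2.connectedComponentsWithStats((c>(90 if n=="top" else 120)).astype(np.uint8))
    print(n,[(st[i,4],((ce[i]+.5)/8-.5+[x0,y0]).round(1)) for i in range(1,k) if st[i,4]>80])
```

```text
head (array([0.45518646, 0.2488038 , 0.12539094]), np.float64(0.0006647918005903908))
115 (array([129.0106926, 251.5152874]), array([13.83502007, 19.64883423]))
125 (array([127.17556   , 253.54382324]), array([12.9675703 , 13.35258007]))
132 (array([127.11863995, 253.60584927]), array([12.85987854, 13.16759872]))
rim (array([ 0.53993758, -0.04186937,  0.05980648]), np.float64(0.0006752477825959314)) [ 0.53917406 -0.04181151  0.064     ] [ 0.54024477 -0.04642683  0.064     ]
top [(np.int32(696), array([253.8, 212.4])), (np.int32(654), array([260.2, 216.1])), (np.int32(646), array([250.2, 218.7])), (np.int32(675), array([256.6, 222.3]))]
side [(np.int32(6113), array([241.3, 200.2])), (np.int32(336), array([236.3, 206.4])), (np.int32(296), array([242.9, 208.1])), (np.int32(329), array([233.7, 210.6]))]
```

```bash
cat >> h.py <<'E'
def delta(x,y,z,frm=None,yaw=None):
    o=env.get_obs();p=np.array(o["tool_pos"]) if frm is None else np.array(frm)
    r=R.from_euler("xyz",o["tool_rot"] if yaw is None else [180,0,yaw],degrees=True)
    return r.inv().apply(np.array([x,y,z])-p).round(4)
E
python3 - <<'E'
from h import *
print(delta(.5,-.2,.25,(.269,-.592,.242)))
print(delta(.4555,.2485,.2,(.5,-.2,.25),74.5))
E
```

```text
[ 0.3726 -0.2612 -0.0076]
[ 0.4203 -0.1627  0.05  ]
```

```bash
python3 -m crank '[{"x":0.04,"y":-0.03,"turn":-0.09},{"x":0.087,"y":-0.061,"turn":-0.2},{"x":0.135,"y":-0.095,"turn":-0.33},{"x":0.183,"y":-0.128,"turn":-0.46},{"x":0.23,"y":-0.161,"turn":-0.59},{"x":0.278,"y":-0.195,"z":-0.008,"turn":-0.72},{"x":0.326,"y":-0.228,"z":-0.008,"turn":-0.82},{"x":0.373,"y":-0.261,"z":-0.008,"turn":-0.873}]'
python3 -m crank '[{"x":0.045,"y":-0.018},{"x":0.095,"y":-0.037},{"x":0.15,"y":-0.058},{"x":0.205,"y":-0.08},{"x":0.26,"y":-0.1},{"x":0.315,"y":-0.122},{"x":0.37,"y":-0.143,"z":0.02},{"x":0.405,"y":-0.157,"z":0.04},{"x":0.42,"y":-0.163,"z":0.05},{"x":0.42,"y":-0.163,"z":0.05}]' 0.087 10
python3 -c "
from h import *
print(delta(.4555,.2485,.088));print(env.get_obs()['qpos'])"
```

```text
[ 0.5176 -0.6869  0.1537]
[66.35496527 18.43675479 -4.01663185 83.16722184  1.29759243 78.54049781
 -3.25832025]invalid input
invalid input
```

```bash
python3 -m crank '[{"x":0.04,"y":-0.03,"z":0,"turn":-0.09},{"x":0.087,"y":-0.061,"z":0,"turn":-0.2},{"x":0.135,"y":-0.095,"z":0,"turn":-0.33},{"x":0.183,"y":-0.128,"z":0,"turn":-0.46},{"x":0.23,"y":-0.161,"z":0,"turn":-0.59},{"x":0.278,"y":-0.195,"z":-0.008,"turn":-0.72},{"x":0.326,"y":-0.228,"z":-0.008,"turn":-0.82},{"x":0.373,"y":-0.261,"z":-0.008,"turn":-0.873}]' &&
python3 -m crank '[{"x":0.045,"y":-0.018,"z":0,"turn":0},{"x":0.095,"y":-0.037,"z":0,"turn":0},{"x":0.15,"y":-0.058,"z":0,"turn":0},{"x":0.205,"y":-0.08,"z":0,"turn":0},{"x":0.26,"y":-0.1,"z":0,"turn":0},{"x":0.315,"y":-0.122,"z":0,"turn":0},{"x":0.37,"y":-0.143,"z":0.02,"turn":0},{"x":0.405,"y":-0.157,"z":0.04,"turn":0},{"x":0.42,"y":-0.163,"z":0.05,"turn":0},{"x":0.42,"y":-0.163,"z":0.05,"turn":0}]' 0.087 10
python3 -c "
from h import *
print(delta(.4555,.2485,.088));print(env.get_obs()['qpos'])"
```

```text
time_s: 1.1
tool_pos: [0.5011, -0.198, 0.2495]
tool_rot: [180.0, 0.0, 74.6]
force: [0.9, -0.2, -0.7]
grip_width: 0.0873
grasp_force: 0.0
time_s: 2.35
tool_pos: [0.4546, 0.2496, 0.1985]
tool_rot: [-179.9, 0.0, 74.7]
force: [0.8, -0.1, 0.4]
grip_width: 0.087
grasp_force: 0.0
[-0.0007  0.0015  0.1105]
[ 16.39186262   8.327301   -51.47519388 103.43672274   6.77062192
  71.60097053 -52.28369116]
```

```bash
python3 -m crank '[{"x":-0.0007,"y":0.0015,"z":0.03,"turn":0},{"x":-0.0007,"y":0.0015,"z":0.065,"turn":0},{"x":-0.0007,"y":0.0015,"z":0.095,"turn":0},{"x":-0.0007,"y":0.0015,"z":0.11,"turn":0},{"x":-0.0007,"y":0.0015,"z":0.11,"turn":0}]' 0.087 10
python3 -m crank '[{"x":0,"y":0,"z":0,"turn":0},{"x":0,"y":0,"z":0,"turn":0},{"x":0,"y":0,"z":0,"turn":0},{"x":0,"y":0,"z":0,"turn":0},{"x":0,"y":0,"z":0,"turn":0},{"x":0,"y":0,"z":0,"turn":0}]' 0.01 15
```

```text
time_s: 2.98
tool_pos: [0.4571, 0.2465, 0.0892]
tool_rot: [-179.9, 0.1, 74.4]
force: [0.9, -0.3, -0.4]
grip_width: 0.0869
grasp_force: 0.0
time_s: 3.72
tool_pos: [0.4571, 0.2475, 0.0895]
tool_rot: [-180.0, 0.0, 74.5]
force: [-0.9, 0.1, -0.2]
grip_width: 0.0349
grasp_force: 0.3
```

```bash
python3 -m crank '[{"x":0,"y":0,"z":0,"turn":0},{"x":0,"y":0,"z":0,"turn":0},{"x":0,"y":0,"z":0,"turn":0},{"x":0,"y":0,"z":0,"turn":0}]' 0.01 15
python3 - <<'E'
from h import *
o=env.get_obs();print(o["tool_pos"],o["grip_width"],o["grasp_force"],o["force"])
cv2.imwrite("pics/g1.png",np.vstack([imaging.read_camera("side")[100:250,100:300,::-1].repeat(2,0).repeat(2,1)]))
E
```

```text
time_s: 4.22
tool_pos: [0.457, 0.2474, 0.0894]
tool_rot: [-180.0, 0.0, 74.5]
force: [0.1, 1.0, -2.0]
grip_width: 0.0219
grasp_force: 15.2
[0.45703145 0.24742284 0.0893631 ] 0.02186194867040028 15.181891825050116 [ 0.14484018  0.96166805 -2.04360267]
```

View pics/g1.png

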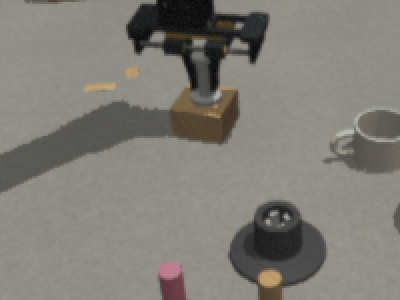

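The side view shows the fingers closed on the post's stem with its collar on the rack. I'll lift it and carry it over the socket.

```bash
python3 -m crank '[{"x":0,"y":0,"z":-0.015,"turn":0},{"x":0,"y":0,"z":-0.045,"turn":0},{"x":0,"y":0,"z":-0.075,"turn":0},{"x":0,"y":0,"z":-0.1,"turn":0},{"x":0,"y":0,"z":-0.1,"turn":0},{"x":0,"y":0,"z":-0.1,"turn":0}]' 0.01 15
python3 -c "
from h import *
o=env.get_obs();print(o['tool_pos'],o['force'],o['grip_width'],delta(.539,-.0415,.185))"
```

```text
time_s: 5.03
tool_pos: [0.4569, 0.2472, 0.189]
tool_rot: [-180.0, 0.0, 74.5]
force: [-0.5, 0.1, -1.2]
grip_width: 0.0216
grasp_force: 15.7
[0.4568537  0.24716539 0.1890107 ] [-0.49269396  0.13696977 -1.18146353] 0.021597599036615733 [-0.2561  0.1564  0.0042]
```

```bash
python3 -m crank '[{"x":-0.015,"y":0.009,"z":0,"turn":0},{"x":-0.055,"y":0.034,"z":0,"turn":0},{"x":-0.1,"y":0.061,"z":0,"turn":0},{"x":-0.145,"y":0.089,"z":0,"turn":0},{"x":-0.19,"y":0.116,"z":0,"turn":0},{"x":-0.23,"y":0.14,"z":0,"turn":0},{"x":-0.25,"y":0.153,"z":0,"turn":0},{"x":-0.256,"y":0.1565,"z":0,"turn":0},{"x":-0.256,"y":0.1565,"z":0,"turn":0},{"x":-0.256,"y":0.1565,"z":0,"turn":0}]' 0.01 15
python3 - <<'E'
from h import *
o=env.get_obs();print(o['tool_pos'],o['tool_rot'],o['force'],delta(.539,-.0415,.16))
s=imaging.read_camera("side");t=imaging.read_camera("top")
a=cv2.resize(s[135:255,190:290,::-1],(500,600),interpolation=0);b=cv2.resize(t[180:260,226:266,::-1],(300,600),interpolation=0)
cv2.imwrite("pics/s1.png",np.clip(np.hstack([a,b])*1.3,0,255).astype(np.uint8))
E
```

```text
time_s: 6.28
tool_pos: [0.5392, -0.0387, 0.1896]
tool_rot: [-180.0, -0.0, 74.7]
force: [0.1, -0.2, -1.2]
grip_width: 0.022
grasp_force: 15.7
[ 0.53921293 -0.0386631   0.18957399] [-1.79985073e+02 -2.93014794e-02  7.46651125e+01] [ 0.0545996 -0.1987749 -1.2319637] [-0.0028  0.0006  0.0296]
```

View pics/s1.png

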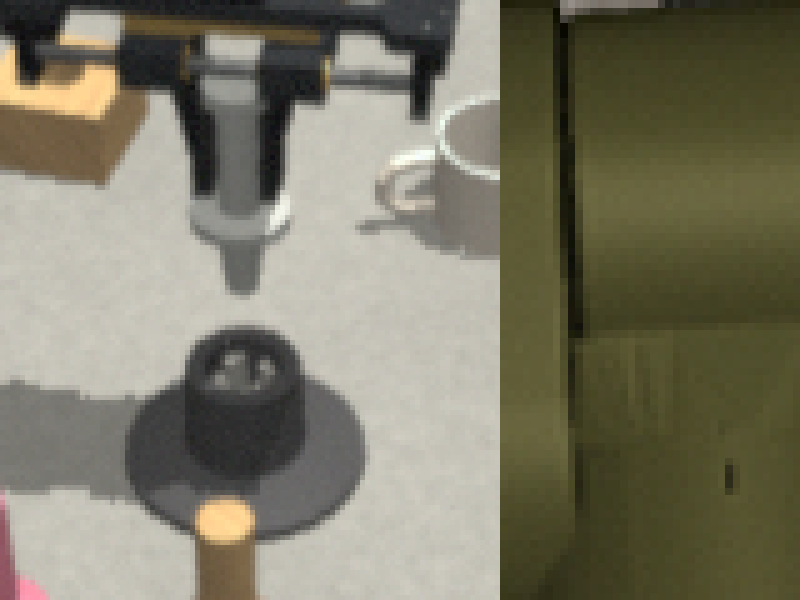

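The shank tip is at about (238,192) and the rim centre at about (238.4,207.7) in the side view. I'll compare them in world x,y.

Run:
```python
from h import *
for p in((238,191.2),(238,192.2)): print(plane("side",p,.1096))
print(plane("side",(238.4,207.8),.064))
```

```text
[ 0.54064655 -0.035669    0.1096    ]
[ 0.54029061 -0.03937017  0.1096    ]
[ 0.53989701 -0.0449242   0.064     ]
```

```bash
python3 -m crank '[{"x":-0.0035,"y":0.0006,"z":0,"turn":0},{"x":-0.0035,"y":0.0006,"z":0.02,"turn":0},{"x":-0.0035,"y":0.0006,"z":0.04,"turn":0},{"x":-0.0035,"y":0.0006,"z":0.04,"turn":0},{"x":-0.0035,"y":0.0006,"z":0.04,"turn":0}]' 0.01 15
python3 - <<'E'
from h import *
o=env.get_obs();print(o['tool_pos'],o['force'],delta(.539,-.0415,.16))
s=imaging.read_camera("side")
a=cv2.resize(s[165:245,190:290,::-1],(750,600),interpolation=0)
cv2.imwrite("pics/s2.png",np.clip(a*1.3,0,255).astype(np.uint8))
E
```

```text
time_s: 7.0
tool_pos: [0.5395, -0.0446, 0.1503]
tool_rot: [179.9, -0.0, 74.5]
force: [0.4, -0.5, -1.0]
grip_width: 0.0217
grasp_force: 15.7
[ 0.53952614 -0.04456354  0.1502925 ] [ 0.39151423 -0.52883299 -1.04256628] [ 0.0028 -0.0013 -0.0097]
```

View pics/s2.png

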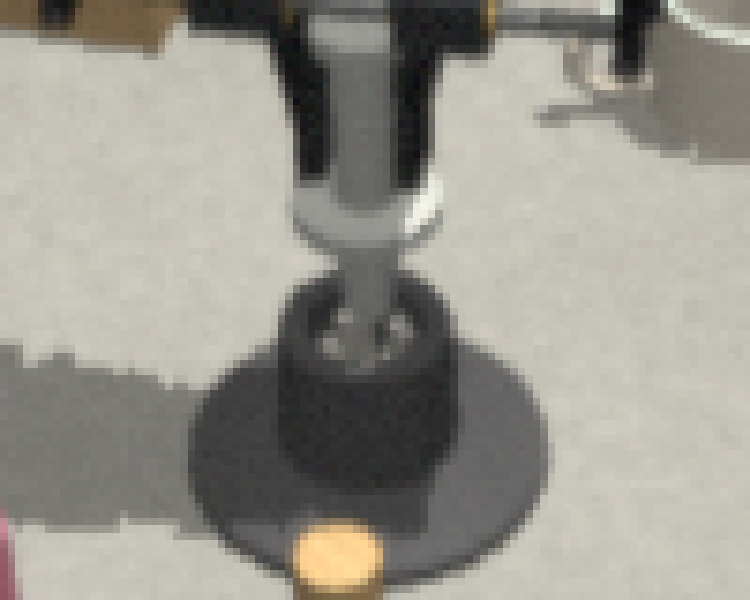

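The shank tip is just above the socket, centred left–right within about 1 mm (shank at crop x 370, rim at 367). I'll check whether the TCP reading has settled.

```bash
python3 -m crank '[{"x":0,"y":0,"z":0,"turn":0},{"x":0,"y":0,"z":0,"turn":0},{"x":0,"y":0,"z":0,"turn":0}]' 0.01 15
python3 - <<'E'
from h import *
P=[]
for i in range(4):
    s=imaging.read_camera("side");P.append(env.get_obs()['tool_pos'])
print(np.round(P,4)); print(delta(.539,-.0415,.14))
c=cv2.resize(s[192:222,220:258],None,fx=1,fy=1).max(2);print(c[::1,6:34:1])
E
```

```text
time_s: 7.42
tool_pos: [0.5392, -0.0446, 0.1498]
tool_rot: [180.0, 0.0, 74.5]
force: [0.5, -0.2, -1.1]
grip_width: 0.0216
grasp_force: 15.7
[[ 0.5392 -0.0446  0.1497]
 [ 0.5391 -0.0446  0.1496]
 [ 0.5391 -0.0446  0.1496]
 [ 0.5391 -0.0446  0.1495]]
[ 0.003  -0.0009  0.0095]
[[156 148 121 116 118 119 117 115 102  88  84  83  82  83  86  90 109 116
  131 179 189 182 149 153 152 153 154 155]
 [157 148 117 111 117 118 116 119 116 109  99  97  95  96 103 106 117 119
  138 183 183 167 117 150 153 156 156 157]
 [157 151 123  99 112 116 116 118 116 115 115 115 115 115 116 115 118 121
  151 180 166 126 116 151 155 157 157 157]
 [157 154 144 100  96 106 112 117 115 116 117 116 116 117 117 117 119 130
  169 161 125 108 135 153 155 153 153 152]
 [154 155 149 122  96  92 101 108 111 115 115 116 117 117 115 115 111 119
  142 107 107 124 149 153 153 152 151 152]
 [155 156 153 147 125  97  88  94  97 103 107 106 109 108 107 103  98  96
  103 111 134 148 152 153 151 152 153 155]
 [158 155 155 157 150 131 112  97  90  85  87  83  83  86  85  84  85 103
  121 137 152 153 153 153 155 154 156 157]
 [154 
[... 1985 characters left out ...]
 46  36  33  31  35  35  34  38  40  39  40  38  41  38  38  39  40  40
   40  35  37  35  36  36  47  75  79  77]
 [ 50  35  33  37  35  37  35  38  40  37  36  39  37  38  39  36  38  37
   38  31  35  35  34  32  46  75  77  78]
 [ 49  34  35  33  33  35  35  36  40  35  37  38  39  38  37  39  34  34
   37  37  35  38  36  33  43  74  77  78]
 [ 48  35  35  36  34  37  36  36  36  36  40  40  37  35  37  39  40  39
   37  37  34  36  35  34  42  67  78  76]
 [ 48  34  35  37  35  35  39  39  37  35  35  39  37  39  35  40  36  40
   37  38  34  34  34  35  42  65  79  78]
 [ 46  34  33  34  36  32  35  33  37  37  35  36  36  37  39  37  37  37
   35  39  34  37  33  33  43  66  76  80]]
```

The TCP holds at y = -0.0446, 3 mm short of the target. I'll correct that and lower gently.

```bash
python3 -m crank '[{"x":0.003,"y":-0.0006,"z":0,"turn":0},{"x":0.003,"y":-0.0006,"z":0.003,"turn":0},{"x":0.003,"y":-0.0006,"z":0.006,"turn":0},{"x":0.003,"y":-0.0006,"z":0.008,"turn":0},{"x":0.003,"y":-0.0006,"z":0.01,"turn":0},{"x":0.003,"y":-0.0006,"z":0.01,"turn":0},{"x":0.003,"y":-0.0006,"z":0.01,"turn":0}]' 0.01 15
python3 -m crank '[{"x":0,"y":0,"z":0.002,"turn":0},{"x":0,"y":0,"z":0.004,"turn":0},{"x":0,"y":0,"z":0.004,"turn":0}]' 0.01 15
```

```text
time_s: 8.5
tool_pos: [0.5394, -0.0415, 0.1396]
tool_rot: [180.0, 0.0, 74.5]
force: [0.3, 0.1, -1.8]
grip_width: 0.0215
grasp_force: 15.7
time_s: 8.88
tool_pos: [0.5391, -0.0415, 0.1353]
tool_rot: [-180.0, 0.0, 74.5]
force: [0.2, 0.3, -1.6]
grip_width: 0.0214
grasp_force: 15.7
```

```bash
python3 -m crank '[{"x":0,"y":0,"z":0.0015,"turn":0},{"x":0,"y":0,"z":0.003,"turn":0},{"x":0,"y":0,"z":0.003,"turn":0}]' 0.01 15
python3 -m crank '[{"x":0,"y":0,"z":0.0015,"turn":0},{"x":0,"y":0,"z":0.0025,"turn":0},{"x":0,"y":0,"z":0.0025,"turn":0}]' 0.01 15
```

```text
time_s: 9.25
tool_pos: [0.5392, -0.0415, 0.1324]
tool_rot: [-180.0, 0.0, 74.5]
force: [0.4, 0.6, -2.0]
grip_width: 0.0218
grasp_force: 15.7
time_s: 9.62
tool_pos: [0.5392, -0.0415, 0.1299]
tool_rot: [-180.0, 0.0, 74.5]
force: [-0.2, 0.9, -1.5]
grip_width: 0.0218
grasp_force: 15.7
```

```bash
python3 -m crank '[{"x":0,"y":0,"z":0.001,"turn":0},{"x":0,"y":0,"z":0.002,"turn":0},{"x":0,"y":0,"z":0.002,"turn":0}]' 0.01 15
python3 -m crank '[{"x":0,"y":0,"z":0.001,"turn":0},{"x":0,"y":0,"z":0.002,"turn":0},{"x":0,"y":0,"z":0.002,"turn":0}]' 0.01 15
```

```text
time_s: 10.0
tool_pos: [0.5392, -0.0415, 0.1279]
tool_rot: [-180.0, 0.0, 74.5]
force: [-0.1, 0.1, -1.8]
grip_width: 0.0216
grasp_force: 15.7
time_s: 10.38
tool_pos: [0.5392, -0.0415, 0.1259]
tool_rot: [-180.0, 0.0, 74.5]
force: [-0.4, -0.4, -2.4]
grip_width: 0.0215
grasp_force: 15.7
```

```bash
python3 -m crank '[{"x":0,"y":0,"z":0.001,"turn":0},{"x":0,"y":0,"z":0.0015,"turn":0},{"x":0,"y":0,"z":0.0015,"turn":0}]' 0.01 15
python3 -m crank '[{"x":0,"y":0,"z":0.001,"turn":0},{"x":0,"y":0,"z":0.0015,"turn":0},{"x":0,"y":0,"z":0.0015,"turn":0}]' 0.01 15
```

```text
time_s: 10.75
tool_pos: [0.5393, -0.0416, 0.1245]
tool_rot: [-180.0, 0.0, 74.5]
force: [-0.2, 1.1, -1.5]
grip_width: 0.0216
grasp_force: 15.6
time_s: 11.12
tool_pos: [0.5393, -0.0415, 0.123]
tool_rot: [-180.0, 0.0, 74.5]
force: [-1.2, -0.2, -2.4]
grip_width: 0.022
grasp_force: 15.6
```

```bash
python3 -m crank '[{"x":0,"y":0,"z":0.001,"turn":0},{"x":0,"y":0,"z":0.0015,"turn":0},{"x":0,"y":0,"z":0.0015,"turn":0}]' 0.01 15
python3 -m crank '[{"x":0,"y":0,"z":0.001,"turn":0},{"x":0,"y":0,"z":0.001,"turn":0},{"x":0,"y":0,"z":0.001,"turn":0}]' 0.01 15
```

```text
time_s: 11.5
tool_pos: [0.5392, -0.0415, 0.1214]
tool_rot: [-180.0, 0.0, 74.5]
force: [0.3, -0.5, -1.8]
grip_width: 0.0215
grasp_force: 15.7
time_s: 11.88
tool_pos: [0.5392, -0.0415, 0.1204]
tool_rot: [-180.0, 0.0, 74.5]
force: [-1.2, -0.2, -1.9]
grip_width: 0.0216
grasp_force: 15.6
```

```bash
python3 -m crank '[{"x":0,"y":0,"z":0.001,"turn":0},{"x":0,"y":0,"z":0.001,"turn":0},{"x":0,"y":0,"z":0.001,"turn":0}]' 0.01 15
python3 -m crank '[{"x":0,"y":0,"z":0.001,"turn":0},{"x":0,"y":0,"z":0.001,"turn":0},{"x":0,"y":0,"z":0.001,"turn":0}]' 0.01 15
```

```text
time_s: 12.25
tool_pos: [0.5392, -0.0415, 0.1195]
tool_rot: [-180.0, 0.0, 74.5]
force: [-1.5, -0.2, -1.5]
grip_width: 0.022
grasp_force: 15.6
time_s: 12.62
tool_pos: [0.5393, -0.0415, 0.1185]
tool_rot: [-180.0, 0.0, 74.5]
force: [-2.0, 0.3, -1.3]
grip_width: 0.0217
grasp_force: 15.6
```

```bash
python3 -m crank '[{"x":0,"y":-0.0006,"z":0.0,"turn":0},{"x":0,"y":-0.0006,"z":0.001,"turn":0},{"x":0,"y":-0.0006,"z":0.001,"turn":0}]' 0.01 15
python3 -m crank '[{"x":0,"y":0,"z":0.001,"turn":0},{"x":0,"y":0,"z":0.001,"turn":0},{"x":0,"y":0,"z":0.001,"turn":0}]' 0.01 15
```

```text
time_s: 13.0
tool_pos: [0.539, -0.0414, 0.1178]
tool_rot: [180.0, 0.0, 74.5]
force: [-1.1, -0.9, 0.7]
grip_width: 0.0217
grasp_force: 15.3
time_s: 13.38
tool_pos: [0.5392, -0.0414, 0.117]
tool_rot: [179.9, 0.0, 74.5]
force: [-1.3, -0.6, 4.7]
grip_width: 0.0217
grasp_force: 15.0
```

The force jumped by about 6 N, so the shank has bitten. Letting go.

```bash
python3 -m crank '[{"x":0,"y":0,"z":0,"turn":0},{"x":0,"y":0,"z":0,"turn":0},{"x":0,"y":0,"z":0,"turn":0},{"x":0,"y":0,"z":0,"turn":0},{"x":0,"y":0,"z":0,"turn":0},{"x":0,"y":0,"z":0,"turn":0},{"x":0,"y":0,"z":0,"turn":0},{"x":0,"y":0,"z":0,"turn":0}]' 0.08 15
python3 -m crank '[{"x":0,"y":0,"z":-0.02,"turn":0},{"x":0,"y":0,"z":-0.06,"turn":0},{"x":0,"y":0,"z":-0.11,"turn":0},{"x":0,"y":0,"z":-0.11,"turn":0}]' 0.08 15
python3 - <<'E'
from h import *
print(delta(.518,-.2,.2275),env.get_obs()["tool_pos"])
E
```

```text
time_s: 14.38
tool_pos: [0.5387, -0.0414, 0.1165]
tool_rot: [180.0, 0.0, 74.5]
force: [0.3, 0.0, -0.2]
grip_width: 0.0795
grasp_force: 0.0
time_s: 14.88
tool_pos: [0.5413, -0.0412, 0.2309]
tool_rot: [179.5, -0.0, 74.5]
force: [0.1, -0.3, -0.9]
grip_width: 0.0798
grasp_force: 0.0
[-0.1593  0.02    0.0035] [ 0.54133876 -0.04117519  0.23087457]
```

```bash
python3 -m crank '[{"x":-0.03,"y":0.004,"z":0,"turn":0},{"x":-0.075,"y":0.01,"z":0,"turn":0},{"x":-0.12,"y":0.015,"z":0,"turn":0},{"x":-0.15,"y":0.019,"z":0,"turn":0},{"x":-0.16,"y":0.02,"z":0,"turn":0},{"x":-0.16,"y":0.02,"z":0,"turn":0},{"x":-0.16,"y":0.02,"z":0,"turn":0}]' 0.06 15
python3 - <<'E'
from h import *
o=env.get_obs();print(o['tool_pos'],delta(.518,-.2002,.093))
s=imaging.read_camera("side")
a=cv2.resize(s[125:275,160:310,::-1],(600,600),interpolation=0)
cv2.imwrite("pics/s3.png",np.clip(a*1.3,0,255).astype(np.uint8))
E
```

```text
time_s: 15.75
tool_pos: [0.5157, -0.1988, 0.2265]
tool_rot: [-180.0, -0.0, 74.6]
force: [1.3, -0.1, 0.1]
grip_width: 0.0599
grasp_force: 0.0
[ 0.51565388 -0.19877556  0.22648446] [-0.0008  0.0027  0.1335]
```

View pics/s3.png

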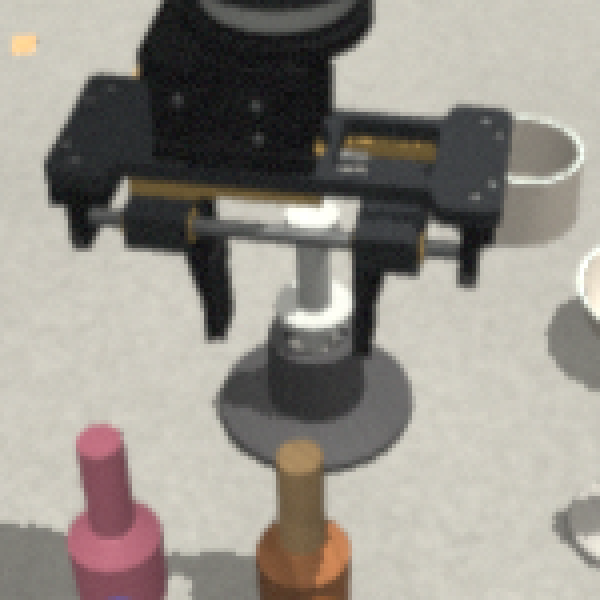

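The side view shows the post standing upright in the socket, let go, with the open gripper above the wooden mallet (handle top at crop (299,455)).

```bash
python3 -m crank '[{"x":0,"y":0.001,"z":0.03,"turn":0},{"x":0,"y":0.001,"z":0.06,"turn":0},{"x":0,"y":0.001,"z":0.06,"turn":0},{"x":0,"y":0.001,"z":0.06,"turn":0},{"x":0,"y":0.001,"z":0.06,"turn":0}]' 0.06 15
python3 - <<'E'
from h import *
print(delta(.518,-.2002,.093))
E
```

```text
time_s: 16.42
tool_pos: [0.5172, -0.2012, 0.1682]
tool_rot: [179.9, 0.0, 74.5]
force: [0.1, -0.5, 0.0]
grip_width: 0.0603
grasp_force: 0.0
[0.0012 0.0003 0.0752]
```

```bash
python3 -m crank '[{"x":0.001,"y":0.0003,"z":0.025,"turn":0},{"x":0.001,"y":0.0003,"z":0.055,"turn":0},{"x":0.001,"y":0.0003,"z":0.074,"turn":0},{"x":0.001,"y":0.0003,"z":0.074,"turn":0},{"x":0.001,"y":0.0003,"z":0.074,"turn":0}]' 0.06 15
python3 -m crank '[{"x":0,"y":0,"z":0,"turn":0},{"x":0,"y":0,"z":0,"turn":0},{"x":0,"y":0,"z":0,"turn":0},{"x":0,"y":0,"z":0,"turn":0},{"x":0,"y":0,"z":0,"turn":0},{"x":0,"y":0,"z":0,"turn":0},{"x":0,"y":0,"z":0,"turn":0}]' 0.01 55
```

```text
time_s: 17.05
tool_pos: [0.5176, -0.2005, 0.0937]
tool_rot: [179.9, 0.0, 74.5]
force: [0.9, -0.2, 1.0]
grip_width: 0.0602
grasp_force: 0.0
time_s: 17.92
tool_pos: [0.5167, -0.2003, 0.0926]
tool_rot: [180.0, 0.0, 74.5]
force: [0.3, -0.4, 0.5]
grip_width: 0.0243
grasp_force: 55.0
```

```bash
python3 -m crank '[{"x":0,"y":0,"z":-0.015,"turn":0},{"x":0,"y":0,"z":-0.05,"turn":0},{"x":0,"y":0,"z":-0.1,"turn":0},{"x":0,"y":0,"z":-0.15,"turn":0},{"x":0,"y":0,"z":-0.18,"turn":0},{"x":0,"y":0,"z":-0.185,"turn":0},{"x":0,"y":0,"z":-0.185,"turn":0},{"x":0,"y":0,"z":-0.185,"turn":0}]' 0.01 55
python3 - <<'E'
from h import *
print(delta(.539,-.0415,.2776))
E
```

```text
time_s: 18.92
tool_pos: [0.5157, -0.2, 0.2756]
tool_rot: [-179.8, -0.0, 74.5]
force: [-0.7, 0.4, -4.1]
grip_width: 0.0241
grasp_force: 55.0
[ 0.159  -0.02   -0.0019]
```

```bash
python3 -m crank '[{"x":0.015,"y":-0.002,"z":0,"turn":0},{"x":0.05,"y":-0.006,"z":0,"turn":0},{"x":0.09,"y":-0.011,"z":0,"turn":0},{"x":0.125,"y":-0.016,"z":0,"turn":0},{"x":0.15,"y":-0.019,"z":0,"turn":0},{"x":0.158,"y":-0.02,"z":0,"turn":0},{"x":0.158,"y":-0.02,"z":0,"turn":0},{"x":0.158,"y":-0.02,"z":0,"turn":0},{"x":0.158,"y":-0.02,"z":0,"turn":0},{"x":0.158,"y":-0.02,"z":0,"turn":0}]' 0.01 55
python3 - <<'E'
from h import *
s=imaging.read_camera("side")
print(env.get_obs()["force"],env.get_obs()["tool_pos"],delta(.539,-.0415,.2456))
a=cv2.resize(s[125:245,185:305,::-1],(600,600),interpolation=0)
cv2.imwrite("pics/s4.png",np.clip(a*1.3,0,255).astype(np.uint8))
E
```

```text
time_s: 20.18
tool_pos: [0.5397, -0.0434, 0.2775]
tool_rot: [-180.0, 0.0, 74.4]
force: [0.4, 0.5, -3.4]
grip_width: 0.0242
grasp_force: 55.0
[-0.89559621  0.24138643 -2.55352014] [ 0.539664   -0.04324858  0.27750587] [ 0.0015 -0.0011  0.0319]
```

View pics/s4.png

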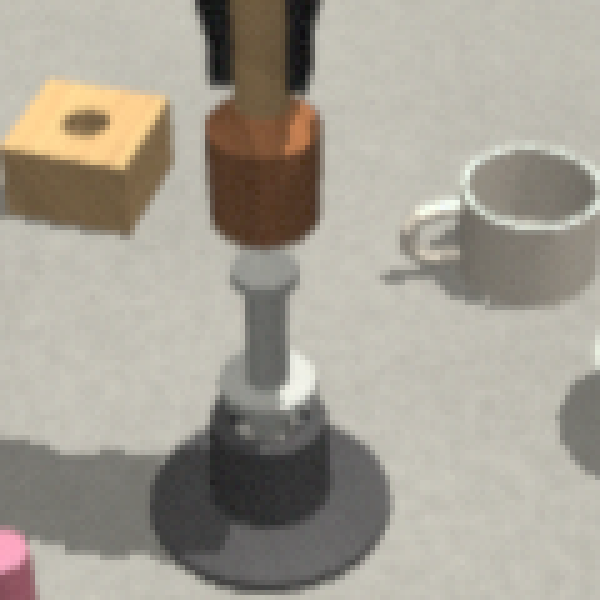

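The mallet hangs upright over the post, with the mallet axis at crop x 264 and the post at 266. Lowering for the first tap.

```bash
python3 -m crank '[{"x":0.0015,"y":-0.0005,"z":0.01,"turn":0},{"x":0.0015,"y":-0.0005,"z":0.022,"turn":0},{"x":0.0015,"y":-0.0005,"z":0.027,"turn":0},{"x":0.0015,"y":-0.0005,"z":0.027,"turn":0},{"x":0.0015,"y":-0.0005,"z":0.027,"turn":0}]' 0.01 55
python3 -m crank '[{"x":0,"y":0,"z":0.0015,"turn":0},{"x":0,"y":0,"z":0.003,"turn":0},{"x":0,"y":0,"z":0.003,"turn":0}]' 0.01 55
```

```text
time_s: 20.85
tool_pos: [0.5398, -0.0411, 0.2508]
tool_rot: [180.0, -0.0, 74.5]
force: [-0.3, -0.5, -1.6]
grip_width: 0.0243
grasp_force: 55.0
time_s: 21.22
tool_pos: [0.5397, -0.0412, 0.2477]
tool_rot: [180.0, 0.0, 74.5]
force: [0.5, 0.6, -1.5]
grip_width: 0.0239
grasp_force: 55.0
```

```bash
python3 -m crank '[{"x":0,"y":0,"z":0.001,"turn":0},{"x":0,"y":0,"z":0.0015,"turn":0},{"x":0,"y":0,"z":0.0015,"turn":0}]' 0.01 55
python3 -m crank '[{"x":0,"y":0,"z":0.001,"turn":0},{"x":0,"y":0,"z":0.001,"turn":0},{"x":0,"y":0,"z":0.001,"turn":0}]' 0.01 55
```

```text
time_s: 21.6
tool_pos: [0.5401, -0.0411, 0.2469]
tool_rot: [179.9, 0.0, 74.5]
force: [-0.5, -0.1, 5.3]
grip_width: 0.0244
grasp_force: 55.0
time_s: 21.98
tool_pos: [0.5401, -0.0412, 0.2461]
tool_rot: [179.9, 0.0, 74.5]
force: [-0.4, -0.9, 6.9]
grip_width: 0.024
grasp_force: 55.0
```

The first tap reached about 9 N. Lifting clear, then a firmer tap.

```bash
python3 -m crank '[{"x":0,"y":0,"z":-0.006,"turn":0},{"x":0,"y":0,"z":-0.012,"turn":0},{"x":0,"y":0,"z":-0.012,"turn":0},{"x":0,"y":0,"z":-0.012,"turn":0},{"x":0,"y":0,"z":-0.012,"turn":0}]' 0.01 55
python3 -m crank '[{"x":0,"y":0,"z":0.005,"turn":0},{"x":0,"y":0,"z":0.0085,"turn":0},{"x":0,"y":0,"z":0.0105,"turn":0},{"x":0,"y":0,"z":0.0115,"turn":0},{"x":0,"y":0,"z":0.0125,"turn":0},{"x":0,"y":0,"z":0.0125,"turn":0}]' 0.01 55
```

```text
time_s: 22.6
tool_pos: [0.5395, -0.0411, 0.2567]
tool_rot: [-180.0, 0.0, 74.5]
force: [-0.4, 0.0, -3.9]
grip_width: 0.0243
grasp_force: 55.0
time_s: 23.35
tool_pos: [0.5403, -0.0411, 0.2461]
tool_rot: [179.9, 0.0, 74.5]
force: [-1.7, -0.4, 5.2]
grip_width: 0.0242
grasp_force: 55.0
```

```bash
python3 -m crank '[{"x":0,"y":0,"z":0.001,"turn":0},{"x":0,"y":0,"z":0.001,"turn":0},{"x":0,"y":0,"z":0.001,"turn":0}]' 0.01 55
python3 -m crank '[{"x":0,"y":0,"z":0.001,"turn":0},{"x":0,"y":0,"z":0.001,"turn":0},{"x":0,"y":0,"z":0.001,"turn":0}]' 0.01 55
```

```text
time_s: 23.72
tool_pos: [0.5406, -0.041, 0.2459]
tool_rot: [179.8, 0.0, 74.5]
force: [-2.6, 0.9, 9.1]
grip_width: 0.0242
grasp_force: 55.0
time_s: 24.1
tool_pos: [0.5408, -0.041, 0.2454]
tool_rot: [179.8, 0.0, 74.5]
force: [-2.6, -0.0, 11.4]
grip_width: 0.0243
grasp_force: 55.0
```

```bash
python3 -m crank '[{"x":0,"y":0,"z":0.001,"turn":0},{"x":0,"y":0,"z":0.002,"turn":0},{"x":0,"y":0,"z":0.002,"turn":0}]' 0.01 55
python3 -m crank '[{"x":0,"y":0,"z":0.001,"turn":0},{"x":0,"y":0,"z":0.001,"turn":0},{"x":0,"y":0,"z":0.001,"turn":0}]' 0.01 55
```

```text
time_s: 24.48
tool_pos: [0.5413, -0.0409, 0.2446]
tool_rot: [179.7, 0.0, 74.5]
force: [-3.4, -0.3, 15.7]
grip_width: 0.0242
grasp_force: 55.0
time_s: 24.85
tool_pos: [0.5415, -0.0409, 0.2442]
tool_rot: [179.6, 0.0, 74.5]
force: [-3.6, 0.4, 17.4]
grip_width: 0.0238
grasp_force: 55.0
```

About 20 N now. I'll lift and repeat to confirm it goes no deeper.

```bash
python3 -m crank '[{"x":0,"y":0,"z":-0.008,"turn":0},{"x":0,"y":-0.001,"z":-0.017,"turn":0},{"x":0,"y":-0.001,"z":-0.017,"turn":0},{"x":0,"y":-0.001,"z":-0.017,"turn":0},{"x":0,"y":-0.001,"z":-0.017,"turn":0}]' 0.01 55
python3 -m crank '[{"x":0,"y":0,"z":0.005,"turn":0},{"x":0,"y":0,"z":0.01,"turn":0},{"x":0,"y":0,"z":0.012,"turn":0},{"x":0,"y":0,"z":0.014,"turn":0},{"x":0,"y":0,"z":0.016,"turn":0},{"x":0,"y":0,"z":0.017,"turn":0},{"x":0,"y":0,"z":0.017,"turn":0}]' 0.01 55
python3 -m crank '[{"x":0,"y":0,"z":0.0007,"turn":0},{"x":0,"y":0,"z":0.0015,"turn":0},{"x":0,"y":0,"z":0.0015,"turn":0}]' 0.01 55
```

```text
time_s: 25.48
tool_pos: [0.5384, -0.0408, 0.2559]
tool_rot: [-179.9, 0.0, 74.5]
force: [-0.2, -0.5, -3.1]
grip_width: 0.0245
grasp_force: 55.0
time_s: 26.35
tool_pos: [0.5403, -0.0407, 0.2442]
tool_rot: [179.7, 0.0, 74.5]
force: [-4.6, 0.4, 16.8]
grip_width: 0.0243
grasp_force: 55.0
time_s: 26.72
tool_pos: [0.5411, -0.0405, 0.244]
tool_rot: [179.6, 0.0, 74.5]
force: [-3.2, 0.3, 23.5]
grip_width: 0.0241
grasp_force: 55.0
```

Same depth at about 20 N and at about 26 N, so it is locked. Lifting and returning the mallet.

```bash
python3 -m crank '[{"x":0,"y":0,"z":-0.01,"turn":0},{"x":0,"y":0,"z":-0.025,"turn":0},{"x":0,"y":0,"z":-0.04,"turn":0},{"x":0,"y":0,"z":-0.04,"turn":0}]' 0.01 55
python3 -c "
from h import *
print(delta(.5165,-.2003,.275))"
```

```text
time_s: 27.22
tool_pos: [0.5395, -0.0408, 0.2794]
tool_rot: [179.9, -0.0, 74.5]
force: [-0.4, -0.3, -4.2]
grip_width: 0.0238
grasp_force: 55.0
[-0.1599  0.0205  0.0044]
```

```bash
python3 -m crank '[{"x":-0.015,"y":0.002,"z":0,"turn":0},{"x":-0.05,"y":0.006,"z":0,"turn":0},{"x":-0.09,"y":0.011,"z":0,"turn":0},{"x":-0.125,"y":0.016,"z":0,"turn":0},{"x":-0.15,"y":0.019,"z":0,"turn":0},{"x":-0.16,"y":0.0205,"z":0,"turn":0},{"x":-0.16,"y":0.0205,"z":0,"turn":0},{"x":-0.16,"y":0.0205,"z":0,"turn":0}]' 0.01 55
python3 -m crank '[{"x":0,"y":0,"z":0.03,"turn":0},{"x":0,"y":0,"z":0.07,"turn":0},{"x":0,"y":0,"z":0.11,"turn":0},{"x":0,"y":0,"z":0.15,"turn":0},{"x":0,"y":0,"z":0.174,"turn":0},{"x":0,"y":0,"z":0.18,"turn":0},{"x":0,"y":0,"z":0.18,"turn":0},{"x":0,"y":0,"z":0.18,"turn":0}]' 0.01 55
```

```text
time_s: 28.22
tool_pos: [0.5159, -0.1989, 0.278]
tool_rot: [-180.0, -0.0, 74.6]
force: [0.4, 0.3, -3.9]
grip_width: 0.0243
grasp_force: 55.0
time_s: 29.22
tool_pos: [0.5168, -0.2005, 0.0996]
tool_rot: [179.9, 0.0, 74.5]
force: [-0.4, -0.5, -2.6]
grip_width: 0.0243
grasp_force: 55.0
```

```bash
python3 -m crank '[{"x":0,"y":0,"z":0.002,"turn":0},{"x":0,"y":0,"z":0.004,"turn":0},{"x":0,"y":0,"z":0.005,"turn":0},{"x":0,"y":0,"z":0.005,"turn":0}]' 0.01 55
python3 -m crank '[{"x":0,"y":0,"z":0.001,"turn":0},{"x":0,"y":0,"z":0.0015,"turn":0},{"x":0,"y":0,"z":0.0015,"turn":0}]' 0.01 55
```

```text
time_s: 29.72
tool_pos: [0.5155, -0.2005, 0.0929]
tool_rot: [-180.0, 0.0, 74.5]
force: [-0.4, 0.2, -3.5]
grip_width: 0.0242
grasp_force: 55.0
time_s: 30.1
tool_pos: [0.5158, -0.2006, 0.0925]
tool_rot: [180.0, 0.0, 74.5]
force: [-2.3, 0.8, 4.1]
grip_width: 0.0243
grasp_force: 55.0
```

Contact with the table. Releasing and backing off.

```bash
python3 -m crank '[{"x":0,"y":0,"z":0,"turn":0},{"x":0,"y":0,"z":0,"turn":0},{"x":0,"y":0,"z":0,"turn":0},{"x":0,"y":0,"z":0,"turn":0},{"x":0,"y":0,"z":0,"turn":0},{"x":0,"y":0,"z":0,"turn":0},{"x":0,"y":0,"z":0,"turn":0}]' 0.06 15
python3 -m crank '[{"x":0,"y":0,"z":-0.02,"turn":0},{"x":0,"y":0,"z":-0.07,"turn":0},{"x":0,"y":0,"z":-0.13,"turn":0},{"x":-0.05,"y":0,"z":-0.16,"turn":0},{"x":-0.1,"y":0,"z":-0.16,"turn":0},{"x":-0.15,"y":0,"z":-0.16,"turn":0},{"x":-0.18,"y":0,"z":-0.16,"turn":0},{"x":-0.18,"y":0,"z":-0.16,"turn":0}]' 0.06 15
python3 - <<'E'
from h import *
s=imaging.read_camera("side");t=imaging.read_camera("top")
a=cv2.resize(s[170:290,200:300,::-1],(500,600),interpolation=0);b=cv2.resize(t[180:300,230:290,::-1],(300,600),interpolation=0)
cv2.imwrite("pics/end.png",np.clip(np.hstack([a,b])*1.3,0,255).astype(np.uint8))
E
```

```text
time_s: 30.98
tool_pos: [0.5156, -0.2005, 0.0916]
tool_rot: [180.0, 0.0, 74.5]
force: [0.2, -0.1, 0.4]
grip_width: 0.0598
grasp_force: 0.0
time_s: 31.98
tool_pos: [0.4658, -0.377, 0.2526]
tool_rot: [180.0, 0.1, 74.2]
force: [0.1, 1.1, -0.7]
grip_width: 0.0599
grasp_force: 0.0
```

View pics/end.png

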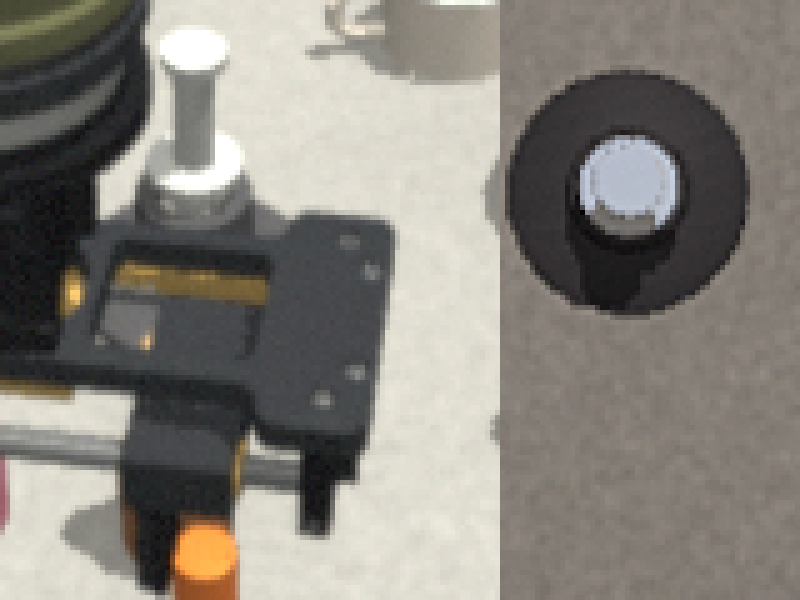

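The post stands upright, with its head centred over the collar and the hub at crop (628,184), but the arm hides the mallet. I'll back off and check the mallet numerically.

```bash
python3 -m crank '[{"x":-0.04,"y":-0.02,"z":-0.02,"turn":0},{"x":-0.08,"y":-0.05,"z":-0.04,"turn":0},{"x":-0.12,"y":-0.08,"z":-0.04,"turn":0},{"x":-0.16,"y":-0.11,"z":-0.04,"turn":0},{"x":-0.19,"y":-0.14,"z":-0.04,"turn":0},{"x":-0.19,"y":-0.14,"z":-0.04,"turn":0},{"x":-0.19,"y":-0.14,"z":-0.04,"turn":0}]' 0.06 15
python3 - <<'E'
from h import *
s=imaging.read_camera("side");t=imaging.read_camera("top")
s0=cv2.imread("pics/side0.png")[:,:,::-1];t0=cv2.imread("pics/top0.png")[:,:,::-1]
W=lambda v:lambda h:(h[...,2]>v)&(h[...,1]>60)
a=blob(s,(226,231,245,248),W(140));b=blob(t,(317,220,333,234),W(105))
print("mallet",a,b,tri(a[0],b[0]))
m=blob(t,(246,206,266,227),lambda h:(h[...,2]>150)&(h[...,1]<60));print("post head",m,plane("top",m[0],.1515))
for n,x,y,k in(("bowl",220,102,46),("candle",288,136,32),("cup",160,128,44),("mallet",305,212,32)):
    print(n,"mean abs diff top",np.abs(t[y:y+k,x:x+k].astype(int)-t0[y:y+k,x:x+k]).mean().round(1))
E
```

```text
time_s: 32.95
tool_pos: [0.2837, -0.518, 0.2922]
tool_rot: [179.9, -0.0, 74.6]
force: [0.5, 1.0, -0.2]
grip_width: 0.0597
grasp_force: 0.0
mallet (array([233.89188385, 238.82126808]), array([ 8.460536  , 11.02260017])) (array([324.71984959, 226.92928362]), array([10.0684185 , 10.34823895])) (array([ 0.51666135, -0.20027685,  0.12279992]), np.float64(6.85121357382482e-06))
post head (array([256.97227859, 215.80876255]), array([14.74512959, 17.58926964])) [ 0.54085914 -0.04495664  0.1515    ]
bowl mean abs diff top 0.9
candle mean abs diff top 0.9
cup mean abs diff top 0.9
mallet mean abs diff top 4.0
```

```bash
python3 -c "
from cell import env
print(env.sign_off())"
```

```text
the job is handed in; nothing more can be done
None
```

The job is handed in at about 33 s, though the sign-off returned no verdict: the post is locked upright in the foot after a 9 N, a 20 N and a 26 N tap, the last going no deeper, the mallet stands back upright on the table, and the teacup, candlestick and bowl look unmoved in the top view.

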